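# Find the vise wedge in the bead box and drive it home

### The job

The wedge of the little bead vise lies loose somewhere on the floor of the wooden bead box, mostly out of sight under the tray: reach in under the tray, feel for it and bring it out. Lay it in the vise's slot, thin end first, and tap it forward until it goes no further and the sliding jaw holds the amber bead tight; leave it wedged there. Do not shift the other things on the desk.

Things in the scene. Friction and masses are not known exactly. Their poses are not given: they have to be found in the camera images.
- bead_box: Open wooden box, fixed, 223 mm in its x, 286 in y. Origin: at desk height, midway across, right below the tray's front edge; x points away from the robot. Inside, the floor (6 mm thick) runs x = -125 to +86, y = -135 to +135 mm. Front wall 6 mm thick; it and the sides before the tray (x < 0) are 40 mm high, rear wall and the sides beside the tray 82 mm. Side walls 8 mm thick.
- tray_edge (a point): Middle of the front lower edge of the box's shallow fixed tray, 82 mm above the desk; axes as the box. The tray covers the box from here to the rear (92 mm deep, full width). Underside 82 mm, top 100 mm above the desk: 76 mm of clear height under it, open only to the front. Small beads lie in the tray, fixed.
- under_tray (a point): Point on the box floor's upper face (6 mm above the desk), mid-width, 34 mm behind the tray's edge; axes as the box. Hereabouts lies the one loose thing, the WEDGE, itself not tracked: bare metal, 0.14 to 0.28 kg, 88 mm long, 22 tall. Its steel head is a block 44 mm long, 24 wide, sides parallel; from it both sides taper evenly over 44 mm to a blunt tip 13.7 mm wide.
- head_zone (a point): Point on the box floor 10 mm before the tray's edge, mid-width: mean place of the wedge head's end face, really at box x = -15 to -5 mm. Wedge centre at y = -60 to +60 mm of the box; it lies flat along the box's x within 0.12 rad, tip to the rear. Pushed, it slides back until the tip meets the rear wall (head at x = -2 mm). Nothing else lies there.
- box_floor (a point): Point on the box floor's upper face (6 mm above the desk), midway across, below the tray's front edge; axes as the box. Fingers leaning about 30 degrees from vertical, pointing forward (+x) and down, pass before and under the tray's edge and can close along y on the wedge's head; straight down they cannot reach it. The wedge balances 31 mm from its head end.
- vise: Small steel wedge vise, fixed. Origin: at desk height below the middle of the slot's mouth; x along the slot, away from the robot, y to the left. Base plate 12 mm thick, x = -110 to +60, y = -93 to +43 mm. On it two dark jaws, x = 0 to 50 mm, tops 41 mm above the desk, the open-topped slot between them. The +y jaw is fixed, the -y jaw slides.
- slot_mouth (a point): Middle of the slot's mouth on the base plate's upper face (12 mm above the desk); axes as the vise. With the jaw open the slot is 21 mm wide here and 10 mm at x = 50, its faces tapered as the wedge, symmetric about y = 0.
- wedge_rest (a point): Point on the base plate's upper face, 50 mm before the slot's mouth, on its centre line. The plate is bare from here on both sides and carries the wedge, laid flat with its tip 0 to 15 mm into the mouth (head's end face at vise x = -88 to -73 mm).
- wedge_home (a point): Where the middle of the wedge head's end face comes to rest when home: 34 mm before the mouth, 23 mm above the desk; axes as the vise. Pushed along +x the wedge first touches both jaws with this face 55 mm before the mouth, then moves the jaw 1 mm for each 4.3 mm forward, against 2 to 15 N, until the jaw meets the bead. It then stays by itself.
- vise_jaw (a joint): Travel of the sliding jaw in m along the vise's -y: 0 = open, 0.005 = its stop against the bead. A spring of 1 to 2 N pushes it open again whenever no wedge holds it.
- jaw_top (a point): Middle of the top of the sliding jaw, 41 mm above the desk; moves with the jaw.
- bead (a point): Centre of the amber bead, 24 mm across, fixed to the vise's cheek 28 mm above the desk. The cheek behind it reaches 48 mm above the desk.
- screwdriver: Bystander: screwdriver, 150 mm, lying along the vise's x some 90 mm to its left (+y). Leave alone.
- brush: Bystander: brush, 150 mm, lying to the left (+y) of the box. Leave alone.
- loupe: Bystander: black eyepiece, 36 mm across, 30 mm high, on the left. Leave alone.
- tape_measure: Bystander: tape measure, 60 x 34 x 58 mm, at the back of the desk. Leave alone.
- bead_jar: Bystander: amber jar, 64 mm across, 85 mm high, at the back. Leave alone.
- bead_bowl: Bystander: white bowl, 100 mm across, 40 mm high, at the back. Leave alone.
- ring_carton: Bystander: cardboard box, 80 x 60 x 45 mm, on the right. Leave alone.

How it is judged:
On the way, in this order (a step that is already met when the one before it is completed fails the run):
1. the gripper has reached down into the box, at the tray's front edge (x of the grasp point in the frame of bead_box between -0.03 and 0.086 m and z of the grasp point in the frame of bead_box below 0.06 m and y of the grasp point in the frame of bead_box between -0.135 and 0.135 m).
2. the wedge has driven the sliding jaw against the bead (value of joint vise_jaw above 0.0044 m), for 0.2 s.
At the end, for the whole second after the job is handed in: The sliding jaw is at rest at its stop against the bead (travel over 4.4 of 5 mm), held there by the wedge alone: its spring opens it again if the wedge is not driven home (value of joint vise_jaw above 0.0044 m and velocity of joint vise_jaw between -0.003 and 0.003 m/s); the robot touches nothing.
It fails at once if a bystander was shifted by more than 15 mm (distance of any of screwdriver, brush, loupe, tape_measure, bead_jar, bead_bowl, ring_carton from where it was at the start of the episode above 0.015 m).
It also fails if it takes over 72 s, if anything falls off the work surface, if the arm or the gripper's body presses on something with over 40 N, if the wrist force passes 120 N, or if a joint passes its speed limit or range.

### The arm

A 6-joint arm with a two-finger parallel gripper is mounted at the origin on the work surface. World frame = base frame: x ahead of the robot, y to its left, z up, the work surface at z = 0. Lengths are in m, angles in rad, forces in N, time in s.
With the tool pointing down it reaches from about 0.325 to 0.925 m from the base axis. Payload 3.1 kg.
Tool frame: the origin (TCP) lies at the very end of the fingers, on their centre line; the grasp point (between the pads) lies 19 mm behind it; z points along the fingers, y is the line along which they close (so a half turn about z gives the same grasp; the last joint's range is limited). The gripper opens to 85 mm and grips with 20 to 120 N. Pads are 22 mm wide; open, the fingers measure 114 mm over their backs; the gripper's body (76 mm by 85 mm) begins 54 mm behind the grasp point. The pads swing forward as they close: fully open they stand 13 mm farther back than shut.
Start: joints at [1.177, 0.217, 1.613, -0, 1.311, -0.112], TCP at [0.174, 0.6, 0.231] pointing down, gripper open.
Joint ranges: [-2.75, 2.75], [-0.78, 2.1], [0.31, 2.55], [-1.13, 4.27], [0.13, 2.63], [-2.58, 2.58]. Speed limits (rad/s): [2.79, 2.79, 3.14, 3.14, 3.14, 3.14].

### API

Orientations are given as [roll, pitch, yaw] about the fixed x, y, z axes, in that order (R = Rz(yaw) Ry(pitch) Rx(roll)).
In Python, from workcell import monitor, viewer, order gives the robot as it stands. The module is installed in compiled form; this text tells all that it offers.
- The arm moves only by the tool move_arm, never from a script. Its argument "plan" is a list of rows, each a list of 5 numbers: the finger opening in mm, from 0 to 85.4, then the shift along the tool's x, y, z in units of 25 mm (1.0 is 25 mm), then the turn about the tool's z in units of 5 degrees (1.0 is 5 degrees). In form: [[hand, x, y, z, roll], ...]. A call has 1 to 12 rows; each row is the pose to reach, as a shift and turn from the pose commanded when the call began, along the tool's axes at that moment; what a row does not reach only later rows make up. A row lasts 1/10 s, in which the tool goes at most 50 mm and 8.59 degrees, less where a joint would pass 70% of its speed; a pose out of reach is approached as far as the arm can. A call with a gripper value outside its range is refused whole. The fingers move at their own pace and stop on an object; "newtons" is the grip in N (left out, the last holds). Time passes only in rows, so rows that repeat a pose let the fingers close. It gives the time, the measured TCP pose, the force, the opening and the grip force at its end, in the units of the state.
- monitor.read_state(): the state, without advancing time (a new reading comes with each control period).
- viewer.read_camera(name): name is "scene" or "side" or "wrist"; returns a dict with "img" (400x640x3 uint8, red, green, blue), "range_z" (400x640 float32, m along the optical axis (not along the pixel's ray), 0 where there is no reading), "mtx" (3x3 intrinsics, pixels), "eye" and "orientation" of the camera in the world. Camera axes: x right, y down, z forward; pixel columns grow to the right and rows downward; lengths in m; the calibration is good to about 2 mm. A picture is of the moment at which its call begins.
- order.finish_job(): hands the job in; it is judged then, once.
The state is a dict: "time": time; "joints": joint angles; "dq": joint speeds; "joint_efforts": joint torques, N m; "tool_pos": TCP position; "tool_rot": TCP orientation; "contact_force": force on the tool from outside, world axes, zero at the start; "moment": the same for the moment, N m; "opening": finger opening in m; "grasp_force": force on a finger pad.
Only numpy, scipy, OpenCV 4.12 (cv2) and the standard library are available. Lean on these libraries where they do the work, as an engineer would, in place of code of your own. Each camera call takes 0.05 s, during which the arm holds its last target. There are 200 camera calls.

## Working session

There is one attempt and no reset: what is moved stays moved. The work goes in short steps, Python scripts to look and compute and a tool call to move; the robot and the scene stay as the last step left them, time stands still between calls to the robot, and variables do not carry over. Pictures are saved under pics/ and viewed, at most 10 in all, crops included, and the job is handed in when it is done.

Besides the shell and the picture viewer there is one more tool, called after "Request:" as name([rows], argument=value, ...), one row to a line, values as JSON. move_arm: Moves the arm, as the interface text tells. Its arguments: {"type":"object","properties":{"plan":{"type":"array","items":{"type":"array","items":{"type":"number"}}},"newtons":{"type":"number"}},"required":["plan"]}

```bash
mkdir -p pics
cat > h.py <<'E'
import numpy as np, cv2
from workcell import monitor, viewer, order
from scipy.spatial.transform import Rotation as R
def cam(n):
    c=viewer.read_camera(n); o=np.array(c["orientation"],float)
    c["R"]=o if o.shape==(3,3) else (R.from_euler("xyz",o).as_matrix() if o.size==3 else R.from_quat(o).as_matrix())
    return c
def save(c,f,img=None): cv2.imwrite("pics/"+f,cv2.cvtColor(c["img"] if img is None else img,cv2.COLOR_RGB2BGR))
def ray(c,uv):
    uv=np.atleast_2d(np.array(uv,float)); d=np.c_[uv,np.ones(len(uv))]@np.linalg.inv(c["mtx"]).T
    return d@c["R"].T
def onz(c,uv,z):
    d=ray(c,uv); e=np.array(c["eye"]); return e+d*((z-e[2])/d[:,2])[:,None]
def cloud(c):
    v,u=np.mgrid[0:400,0:640]; d=ray(c,np.c_[u.ravel(),v.ravel()])
    return (np.array(c["eye"])+d*c["range_z"].ravel()[:,None]).reshape(400,640,3)
E
python3 - <<'E'
from h import *
print(monitor.read_state())
for n in ["scene","side","wrist"]:
    c=cam(n); save(c,n+"0.png"); print(n,c["eye"],c["orientation"],c["mtx"],(c["range_z"]>0).mean())
    np.savez("/tmp/"+n,**c)
E
```

```text
{'time': 0.0, 'joints': array([ 1.17678004e+00,  2.17788835e-01,  1.61495251e+00,  2.54453202e-05,
        1.31125630e+00, -1.12174701e-01]), 'dq': array([-6.89665445e-04, -3.90521440e-05,  9.04556620e-04,  2.73761143e-04,
        2.75921916e-04,  8.06657327e-04]), 'joint_efforts': array([-1.11516976e-03, -3.96832860e+01, -3.03857732e+01, -1.01376145e-04,
        9.53754323e-03, -7.32112909e-06]), 'tool_pos': array([0.17346998, 0.59959691, 0.22993714]), 'tool_rot': array([-3.13920553e+00, -2.93636472e-04,  2.85974416e+00]), 'contact_force': array([-0.2862771 , -0.18870345, -0.12651351]), 'moment': array([0.01143918, 0.00709939, 0.0593996 ]), 'grasp_force': 0.0, 'opening': 0.08533573049003475}
scene [1.18916879 0.51000419 0.96859538] [-2.41344812 -0.01716876  2.24832944] [[371.80497126   0.         318.97582534]
 [  0.         371.80497126 195.12370034]
 [  0.           0.           1.        ]] 0.99603515625
side [-0.30156272 -1.29554481  1.15590827] [-2.17110355 -0.01094782 -0.59436313] [[504.05808497   0.         320.50614187]
 [  0.         504.05808497 193.9640101 ]
 [  0.           0.           1.        ]] 0.99595703125
wrist [0.11050528 0.61793573 0.37331091] [2.8734464  0.00325997 1.2890345 ] [[346.23956239   0.         318.87417995]
 [  0.         346.23956239 197.87686024]
 [  0.           0.           1.        ]] 0.995921875
```

View pics/scene0.png

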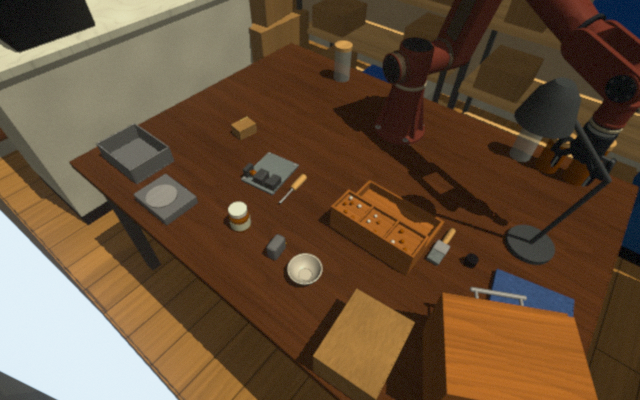

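View pics/side0.png

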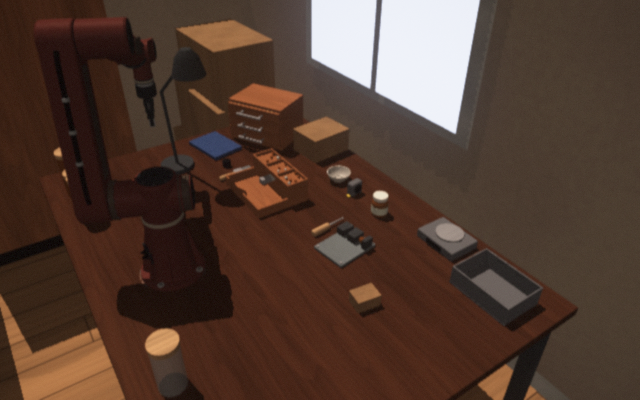

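Scene view: the box is at about (385,225), the vise at (268,172) and the screwdriver at (293,188). Side view: the box is at (265,185), the vise plate at (345,245), and something grey, possibly the wedge head, at (267,180).

Run:
```python
from h import *
s=cam("scene");d=cam("side")
P=cloud(s);Q=cloud(d)
cv2.imwrite("pics/crops.png",np.vstack([np.hstack([cv2.resize(x["img"][a:a+75,b:b+100][...,::-1],(400,300),interpolation=cv2.INTER_CUBIC) for x,a,b in l]) for l in [[(s,185,330),(s,135,225)],[(d,145,215),(d,205,295)]]]))
for n,C,pts in [("scene",P,[(385,225),(365,188),(439,220),(408,267),(333,208),(330,222),(268,172),(272,155),(298,163),(270,195),(250,165),(262,175),(274,182)]),("side",Q,[(265,185),(267,180),(345,245),(318,250),(346,262),(372,245),(305,205),(233,180),(265,213),(305,185),(263,153)])]:
    for u,v in pts: print(n,(u,v),C[v,u].round(3))
```

```text
scene (385, 225) [0.534 0.255 0.086]
scene (365, 188) [0.403 0.101 0.034]
scene (439, 220) [0.372 0.363 0.039]
scene (408, 267) [0.592 0.374 0.049]
scene (333, 208) [0.588 0.1   0.097]
scene (330, 222) [0.589 0.094 0.023]
scene (268, 172) [ 0.544 -0.226  0.011]
scene (272, 155) [ 0.471 -0.276  0.014]
scene (298, 163) [ 0.43  -0.181  0.   ]
scene (270, 195) [ 0.613 -0.151 -0.002]
scene (250, 165) [ 0.584 -0.272  0.047]
scene (262, 175) [ 0.588 -0.209  0.04 ]
scene (274, 182) [ 0.588 -0.152  0.043]
side (265, 185) [0.491 0.263 0.01 ]
side (267, 180) [0.512 0.284 0.016]
side (345, 245) [ 0.539 -0.227  0.012]
side (318, 250) [ 0.448 -0.194  0.009]
side (346, 262) [ 0.489 -0.301  0.013]
side (372, 245) [ 0.615 -0.283  0.017]
side (305, 205) [-0.302 -1.296  1.156]
side (233, 180) [0.398 0.37  0.01 ]
side (265, 213) [0.399 0.097 0.007]
side (305, 185) [0.577 0.091 0.074]
side (263, 153) [0.545 0.37  0.094]
```

View pics/crops.png

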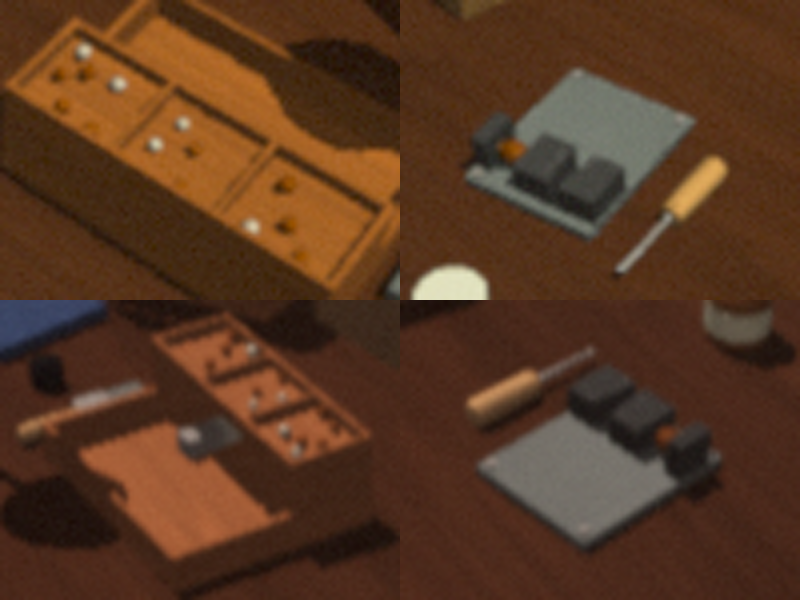

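Crops: the scene view shows the vise with its jaws at about (262,176) and (274,181), the bead at (253,172), and the slot running between the jaws. The side view shows the wedge head as a grey block at about (261–274,180), sticking out in front of the tray.

Run:
```python
from h import *
for n in ["scene","side"]:
    c=cam(n); P=cloud(c); X,Y,Z=P[...,0],P[...,1],P[...,2]; I=c["img"].astype(int); sat=I.max(2)-I.min(2)
    def rect(m,name):
        p=P[m]; (ctr,sz,a)=cv2.minAreaRect(p[:,:2].astype(np.float32)*1000); print(n,name,m.sum(),np.round(ctr,1),np.round(sz,1),round(a,2),p[:,2].mean().round(4))
    reg=(abs(X-.53)<.13)&(Y<-.1)&(Y>-.34)
    grey=(sat<32)&(I.sum(2)>60)
    m=(reg&(Z>.006)&(Z<.06)).astype(np.uint8); k,l,st,ce=cv2.connectedComponentsWithStats(m); i=1+st[1:,4].argmax(); rect(l==i,"plate")
    rect(reg&(Z>.037)&(Z<.044)&(l==i),"jawtops")
    reg=(abs(X-.5)<.18)&(Y>.05)&(Y<.42)
    m=(reg&(Z>.091)&(Z<.12)).astype(np.uint8);k,l,st,ce=cv2.connectedComponentsWithStats(m); i=1+st[1:,4].argmax(); rect(l==i,"traytop")
    m=(reg&(Z>.032)&(Z<.12)).astype(np.uint8);k,l,st,ce=cv2.connectedComponentsWithStats(m); i=1+st[1:,4].argmax(); rect(l==i,"box")
    # plane-noise
    print("table z", np.median(Z[(abs(X-.45)<.05)&(abs(Y)<.04)]))
    if n=="side":
        m=(sat<28)&(abs(X-.5)<.05)&(abs(Y-.27)<.08)&(Z<.06); rect(m,"head"); v,u=np.nonzero(m); print(u.min(),u.max(),v.min(),v.max())
        for r in range(170,190): print(r," ".join("%3d/%2d"%(I[r,q].sum(),sat[r,q]) for q in range(256,280)))
```

```text
scene plate 1322 [ 539.9 -222.8] [172.5 139.1] 8.19 0.0195
scene jawtops 241 [ 588.2 -216.7] [ 53.6 136.9] 6.48 0.0396
scene traytop 879 [544.5 233.3] [286.9  96.8] 89.81 0.097
scene box 3999 [478.5 233.8] [287.1 228.9] 89.69 0.0775
table z -0.0019658329804976282
side plate 1485 [ 539.3 -207. ] [221.7 180. ] 10.13 0.0213
side jawtops 184 [ 587.6 -217.7] [ 54.2 137.1] 9.38 0.0409
side traytop 674 [542.6 232.5] [ 98.7 303.1] 0.36 0.0982
side box 1653 [477.3 233.6] [230.2 305.6] 0.13 0.0776
table z 0.0022982080720247433
side head 101 [513.4 287.3] [63.9 38.9] 15.47 0.0228
260 274 174 183
170 124/42 132/41 116/45 133/40 119/42 116/42 117/42 120/41 127/39 121/43 125/41 120/41 134/47 178/60 226/80 270/96 299/103 301/107 311/109 314/110 328/102 359/78 362/64 313/81
171 119/42 125/42 122/40 126/41 113/42 122/41 122/41 123/41 111/39 118/39 114/39 118/41 127/41 136/46 161/56 216/73 270/94 300/103 313/107 321/109 328/100 330/74 321/56 302/79
172 119/42 117/42 124/41 123/41 114/42 118/39 116/40 121/36 117/36 114/37 121/37 117/41 117/41 129/39 125/42 151/51 206/74 262/91 296/102 308/109 307/107 3
[... 2327 characters left out ...]
 307/106 294/102 283/97 262/91 284/100 305/104 313/105 289/102 238/84 163/61 124/45 122/42 123/41 112/42 121/43 115/41 125/40 123/40 124/42
187 314/107 312/107 317/108 314/109 311/108 310/108 313/106 304/106 296/104 310/107 310/108 314/109 311/109 285/100 227/87 170/60 126/45 111/41 120/41 113/41 117/38 122/40 121/41 126/42
188 304/105 306/107 311/107 306/110 305/109 313/107 315/108 312/109 309/109 306/107 308/107 318/109 312/108 307/108 298/101 242/82 177/59 131/42 126/42 116/40 120/41 125/41 124/41 118/41
189 301/105 312/105 311/106 316/109 303/111 307/108 314/109 313/109 315/108 311/107 309/107 310/108 312/109 310/109 309/106 295/101 237/85 166/60 118/48 116/42 117/40 125/40 121/41 123/39
```

Request:
move_arm([
  [85,-1.4,-1,-0.8,-0.4],
  [85,-2.9,-2,-0.8,-0.8],
  [85,-4.4,-3,-0.8,-1.2],
  [85,-5.9,-4,-0.8,-1.6],
  [85,-7.4,-5,-0.8,-2],
  [85,-8.9,-6,-0.8,-2.4],
  [85,-10.4,-7.1,-0.8,-2.8],
  [85,-11.9,-8.2,-0.8,-3.2],
  [85,-13.4,-9.4,-0.8,-3.2],
  [85,-13.4,-9.4,-0.8,-3.2],
  [85,-13.4,-9.4,-0.8,-3.2],
  [85,-13.4,-9.4,-0.8,-3.2],
])

```text
time: 1.55
tool_pos: [0.4297, 0.2821, 0.2513]
tool_rot: [3.141, -0.0, 3.14]
contact_force: [-0.9, 0.7, -0.1]
opening: 0.0846
grasp_force: 0.0
```

Run:
```python
from h import *
s=monitor.read_state(); print(s["time"],s["joints"].round(3),s["tool_pos"],s["tool_rot"])
c=cam("wrist"); save(c,"w1.png"); np.savez("/tmp/w1",**c); print(c["eye"],c["orientation"])
```

```text
1.55 [ 4.440e-01 -3.900e-02  1.851e+00  1.000e-03  1.330e+00 -1.125e+00] [0.42970804 0.28209363 0.25128807] [ 3.14111974e+00 -4.30859140e-04  3.13955707e+00]
[0.36402298 0.2816106  0.39452334] [2.87401170e+00 9.28869936e-04 1.56880996e+00]
```

View pics/w1.png

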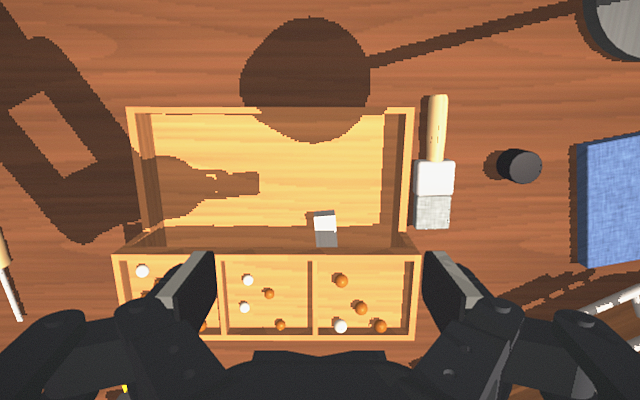

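The wrist view shows the box with its tray's front edge at v≈250. The wedge head is the grey-white block at u 314–337, v 210–247, and the brush and loupe are off to the right.

Run:
```python
from h import *
c=dict(np.load("/tmp/w1.npz")); P=cloud(c); I=c["img"].astype(int); sat=I.max(2)-I.min(2)
sub=(slice(200,256),slice(300,350)); 
m=np.zeros((400,640),bool); m[sub]=(sat[sub]<35)
k,l,st,ce=cv2.connectedComponentsWithStats(m.astype(np.uint8)); i=1+st[1:,4].argmax(); m=l==i
for v in range(206,252,2):
    u=np.nonzero(m[v])[0]
    if len(u): print(v,u.min(),u.max(),P[v,u.min()+1].round(4),P[v,u.max()-1].round(4), I[v,(u.min()+u.max())//2])
for v in range(246,262,2): print("tray",v,P[v,270].round(4),P[v,370].round(4))
f=(abs(P[...,2]-.098)<.005)&(P[...,0]<.6)&(P[...,1]>.05)&(P[...,1]<.4); p=P[f]; 
# front tray edge line: min x per y bin
ys=np.arange(.12,.36,.02); q=[(y,np.percentile(p[abs(p[:,1]-y)<.006,0],1)) for y in ys]; print(np.round(q,4), np.polyfit(*np.array(q).T,1))
print("floor z",np.median(P[180:200,300:330,2]),"desk",np.median(P[150:200,540:570,2]))
for u,v in [(125,108),(415,108),(112,256),(420,256)]: print(onz(c,(u,v),.04 if v<200 else .1))
```

```text
210 332 333 [0.4835 0.2974 0.0119] [0.4835 0.2962 0.0119] [148 125 115]
212 314 333 [0.4854 0.2765 0.0134] [0.4842 0.296  0.0174] [118 115 111]
214 314 333 [0.4852 0.2766 0.0214] [0.4838 0.2957 0.0258] [115 109 103]
216 314 335 [0.4851 0.2767 0.029 ] [0.4849 0.2978 0.0298] [255 255 248]
218 314 335 [0.4879 0.2767 0.0277] [0.4875 0.2979 0.0289] [247 247 245]
220 314 335 [0.4897 0.2767 0.0292] [0.4895 0.2978 0.0298] [247 246 244]
222 314 335 [0.4921 0.2767 0.029 ] [0.4923 0.2979 0.0287] [247 246 244]
224 314 335 [0.4946 0.2767 0.0286] [0.4945 0.2979 0.0291] [247 246 244]
226 315 335 [0.4972 0.2778 0.0281] [0.497  0.2979 0.0289] [247 246 244]
228 315 335 [0.4998 0.2778 0.0276] [0.4994 0.298  0.0287] [248 247 245]
230 315 335 [0.5018 0.2778 0.0285] [0.5019 0.298  0.0284] [238 228 214]
232 315 335 [0.5039 0.2778 0.0293] [0.5047 0.2981 0.0275] [148 139 132]
234 316 335 [0.5062 0.2789 0.0297] [0.5064 0.298  0.0293] [151 143 136]
236 316 335 [0.5086 0.2789 0.0297] [0.5091 0.2981 0.0283] [151 143 135]
238 316 336 [0.5112 0.2789 0.0293] [0.5118 0.2993 0.0277] [152 142 135]
240 316 336 [0.5139 
[... 441 characters left out ...]
 [0.4978 0.2355 0.0968] [0.4985 0.3289 0.0958]
tray 254 [0.4986 0.2359 0.0997] [0.4986 0.3283 0.1   ]
tray 256 [0.5004 0.2359 0.1   ] [0.5005 0.3283 0.1001]
tray 258 [0.5022 0.2359 0.1005] [0.5023 0.3283 0.1005]
tray 260 [0.504  0.2359 0.101 ] [0.5044 0.3284 0.1005]
[[0.12   0.4973]
 [0.14   0.497 ]
 [0.16   0.4973]
 [0.18   0.4976]
 [0.2    0.4975]
 [0.22   0.4976]
 [0.24   0.4977]
 [0.26   0.4976]
 [0.28   0.4978]
 [0.3    0.498 ]
 [0.32   0.498 ]
 [0.34   0.4979]] [0.00392856 0.49670658]
floor z 0.006564313322021342 desk 0.00021255329332758865
[[0.36846692 0.08901271 0.04      ]]
[[0.36903439 0.37652492 0.04      ]]
[[0.50019175 0.08968007 0.1       ]]
[[0.50063498 0.37453666 0.1       ]]
```

Request:
move_arm([
  [85,0,0,-2,0],
  [85,0,0,-4,0],
  [85,-1,-1.5,-5,0],
  [85,-2,-3,-5,0],
  [85,-3,-4.5,-5,0],
  [85,-4,-6,-5,0],
  [85,-5,-7.5,-5,0],
  [85,-6,-9,-5,0],
  [85,-7,-10.5,-5,0],
  [85,-8,-11.2,-5,0],
  [85,-10,-11.2,-5,0],
  [85,-12,-11.2,-5,0],
])

```text
time: 2.8
tool_pos: [0.7307, 0.002, 0.3765]
tool_rot: [3.141, 0.0, 3.14]
contact_force: [0.1, -0.7, 0.3]
opening: 0.0851
grasp_force: 0.0
```

Request:
move_arm([
  [85,-2,0,0,0],
  [85,-4,0,0,0],
  [85,-6,0,0,0],
  [85,-8,0,0,0],
  [85,-10,0,0,0],
  [85,-12,0,0,0],
  [85,-14,0,0,0],
  [85,-14,0,0,0],
  [85,-14,0,0,0],
  [85,-14,0,0,0],
])

```text
time: 3.8
tool_pos: [0.9474, -0.0, 0.3358]
tool_rot: [-3.141, 0.043, 3.139]
contact_force: [-0.8, -0.1, 0.1]
opening: 0.0849
grasp_force: 0.0
```

Run:
```python
from h import *
s=monitor.read_state(); print(s["time"],s["joints"].round(3),s["tool_pos"],s["tool_rot"])
```

```text
3.8 [-0.075  0.985  0.308  0.003  1.806 -1.643] [ 9.47388767e-01 -3.19276677e-05  3.35788987e-01] [-3.14132231  0.04281167  3.13914171]
```

Request:
move_arm([
  [85,-2,0,0,0],
  [85,-6,0,0,0],
  [85,-10,0,0,0],
  [85,-14,0,0,0],
  [85,-14,0,0,0],
  [85,-14,0,0,0],
])

```text
time: 4.4
tool_pos: [0.9764, -0.0006, 0.2801]
tool_rot: [3.141, 0.076, 3.139]
contact_force: [-0.3, -0.2, 0.0]
opening: 0.0845
grasp_force: 0.0
```

Request:
move_arm([
  [85,4,0,0,0],
  [85,4,0,0,0],
  [85,4,0,0,0],
])

```text
time: 4.7
tool_pos: [0.8738, -0.0002, 0.2704]
tool_rot: [3.141, 0.072, 3.139]
contact_force: [0.8, 0.3, 0.4]
opening: 0.085
grasp_force: 0.0
```

Request:
move_arm([
  [85,-2,0,-1,0],
  [85,-6,0,-3,0],
  [85,-14,0,-6,0],
  [85,-14,0,-6,0],
  [85,-14,0,-6,0],
])

```text
time: 5.2
tool_pos: [0.9689, -0.0009, 0.339]
tool_rot: [3.141, 0.116, 3.139]
contact_force: [-0.7, 0.5, 0.4]
opening: 0.085
grasp_force: 0.0
```

Request:
move_arm([
  [85,-14,0,-6,0],
  [85,-14,0,-6,0],
])

```text
time: 5.4
tool_pos: [0.9744, -0.001, 0.3598]
tool_rot: [3.142, 0.158, 3.139]
contact_force: [-0.1, 0.6, -0.1]
opening: 0.0852
grasp_force: 0.0
```

Request:
move_arm([
  [85,-14,0,-6,0],
  [85,-14,0,-6,0],
  [85,-14,0,-6,0],
  [85,-14,0,-6,0],
])

```text
time: 5.8
tool_pos: [0.9746, -0.0012, 0.3869]
tool_rot: [3.141, 0.193, 3.139]
contact_force: [0.6, -0.1, -0.2]
opening: 0.0849
grasp_force: 0.0
```

Run:
```python
from h import *
s=monitor.read_state(); print(s["time"],s["joints"].round(3),s["tool_pos"],s["tool_rot"])
```

```text
5.8 [-0.078  0.935  0.308  0.015  1.706 -1.643] [ 0.97459268 -0.00123019  0.3868516 ] [3.14137751 0.1932957  3.13903997]
```

Request:
move_arm([
  [85,-14,0,-4,0],
  [85,-14,0,-4,0],
])

```text
time: 6.0
tool_pos: [0.9835, -0.0014, 0.3955]
tool_rot: [3.141, 0.232, 3.139]
contact_force: [0.3, -0.6, 0.2]
opening: 0.0848
grasp_force: 0.0
```

Request:
move_arm([
  [85,-14,0,-3,0],
  [85,-14,0,-3,0],
])

```text
time: 6.2
tool_pos: [0.9931, -0.0015, 0.402]
tool_rot: [3.141, 0.27, 3.139]
contact_force: [0.3, 0.4, 0.5]
opening: 0.0849
grasp_force: 0.0
```

Request:
move_arm([
  [85,-14,0,-3,0],
  [85,-14,0,-3,0],
])

```text
time: 6.4
tool_pos: [1.0014, -0.0016, 0.4118]
tool_rot: [3.141, 0.309, 3.139]
contact_force: [-0.9, 0.2, 0.5]
opening: 0.0853
grasp_force: 0.0
```

Request:
move_arm([
  [85,-14,0,-2,0],
  [85,-14,0,-2,0],
])

```text
time: 6.6
tool_pos: [1.0112, -0.0017, 0.4193]
tool_rot: [3.141, 0.348, 3.139]
contact_force: [0.0, 0.4, -0.6]
opening: 0.085
grasp_force: 0.0
```

Request:
move_arm([
  [85,-14,0,-1,0],
  [85,-14,0,-1,0],
])

```text
time: 6.8
tool_pos: [1.0221, -0.0017, 0.4229]
tool_rot: [3.141, 0.386, 3.139]
contact_force: [-0.1, -0.7, 0.5]
opening: 0.0849
grasp_force: 0.0
```

Request:
move_arm([
  [85,-14,0,0,0],
  [85,-14,0,0,0],
])

```text
time: 7.0
tool_pos: [1.0341, -0.0019, 0.424]
tool_rot: [3.141, 0.423, 3.139]
contact_force: [0.0, 0.1, -0.1]
opening: 0.085
grasp_force: 0.0
```

Run:
```python
from h import *
s=monitor.read_state(); print(s["time"],s["joints"].round(3),s["tool_pos"],s["tool_rot"])
```

```text
7.0 [-0.079  0.917  0.309  0.032  1.494 -1.643] [ 1.03412085 -0.00187189  0.42400232] [3.14099135 0.42320561 3.13886495]
```

Request:
move_arm([
  [85,-14,0,0,0],
  [85,-14,0,0,0],
])

```text
time: 7.2
tool_pos: [1.0447, -0.0019, 0.4285]
tool_rot: [3.141, 0.461, 3.139]
contact_force: [1.1, 0.1, 0.0]
opening: 0.0852
grasp_force: 0.0
```

Request:
move_arm([
  [85,-14,0,1,0],
  [85,-14,0,1,0],
])

```text
time: 7.4
tool_pos: [1.0564, -0.002, 0.4315]
tool_rot: [3.141, 0.5, 3.139]
contact_force: [0.1, -0.1, -0.0]
opening: 0.0852
grasp_force: 0.0
```

Request:
move_arm([
  [85,-14,0,1,0],
  [85,-14,0,1,0],
])

```text
time: 7.6
tool_pos: [1.0665, -0.0021, 0.4367]
tool_rot: [3.141, 0.538, 3.139]
contact_force: [0.3, 0.1, 0.2]
opening: 0.0851
grasp_force: 0.0
```

```bash
cat >> h.py <<'E'
def to(x,y,z,note=""):
    s=monitor.read_state(); M=R.from_euler("xyz",s["tool_rot"]).as_matrix()
    d=np.array([x,y,z])-s["tool_pos"]; print(note,"units",(M.T@d/.025).round(2),"dist",np.linalg.norm(d).round(3))
E
python3 - <<'E'
from h import *
s=monitor.read_state(); print(s["time"],s["joints"].round(3),s["tool_pos"],s["tool_rot"]); print(R.from_euler("xyz",s["tool_rot"]).as_matrix().round(3))
to(.65,0,.35); to(.40,.2875,.22)
# vise close measure from scene w/ jaw
E
```

```text
7.6 [-0.079  0.921  0.309  0.041  1.376 -1.644] [ 1.0665056  -0.00212455  0.43674   ] [3.14087173 0.53772392 3.13880366]
[[-0.859  0.002  0.512]
 [ 0.002  1.    -0.001]
 [-0.512  0.001 -0.859]]
 units [16.09  0.04 -5.55] dist 0.425
 units [27.37 11.52 -6.22] dist 0.758
```

Request:
move_arm([
  [85,2,0,-1,0],
  [85,4,0,-2,0],
  [85,6,0,-3,0],
  [85,8,0,-4,0],
  [85,10,0,-4.5,0],
  [85,12,0,-5,0],
  [85,14,0,-5.5,0],
  [85,16,0,-5.5,0],
  [85,18,0,-5.5,0],
  [85,20,0,-5,0],
  [85,20,0,-5,0],
])

```text
time: 8.7
tool_pos: [0.5735, -0.0007, 0.2894]
tool_rot: [3.141, 0.54, 3.139]
contact_force: [-0.1, -0.7, -0.4]
opening: 0.085
grasp_force: 0.0
```

Run:
```python
from h import *
s=monitor.read_state(); print(s["time"],s["joints"].round(3),s["tool_pos"],s["tool_rot"])
to(.42,-.2,.22)
```

```text
8.7 [-0.17  -0.266  2.058  0.118  0.82  -1.795] [ 0.57349075 -0.00068499  0.28936965] [3.14124756 0.53967581 3.13928716]
 units [ 6.68 -7.99 -0.77] dist 0.261
```

Request:
move_arm([
  [85,1.2,-1.4,-0.1,0],
  [85,2.4,-2.8,-0.2,0],
  [85,3.6,-4.2,-0.3,0],
  [85,4.8,-5.6,-0.4,0],
  [85,6,-7,-0.6,0],
  [85,6.7,-8,-0.8,0],
  [85,6.7,-8,-0.8,0],
  [85,6.7,-8,-0.8,0],
])

```text
time: 9.5
tool_pos: [0.4269, -0.1923, 0.2255]
tool_rot: [-3.137, 0.528, 3.128]
contact_force: [-0.7, 0.1, 0.5]
opening: 0.0848
grasp_force: 0.0
```

Run:
```python
from h import *
s=monitor.read_state(); print(s["time"],s["joints"].round(3),s["tool_pos"],s["tool_rot"])
c=cam("wrist"); save(c,"w2.png"); np.savez("/tmp/w2",**c); print(c["eye"],c["orientation"])
P=cloud(c); X,Y,Z=P[...,0],P[...,1],P[...,2]
m=(Z>.006)&(Z<.016)&(abs(X-.54)<.13)&(abs(Y+.22)<.12); p=P[m]; print(m.sum(),cv2.minAreaRect(p[:,:2].astype(np.float32)*1000),np.median(p[:,2]))
m=(Z>.038)&(Z<.044)&(abs(X-.58)<.07)&(abs(Y+.22)<.12); k,l,st,ce=cv2.connectedComponentsWithStats(m.astype(np.uint8))
for i in range(1,k):
    if st[i,4]>60: p=P[l==i]; print(st[i],cv2.minAreaRect(p[:,:2].astype(np.float32)*1000),np.median(p[:,2]))
```

```text
9.5 [-0.817 -0.437  2.297  0.459  0.946 -2.581] [ 0.42685179 -0.19234398  0.22546593] [-3.13698189  0.52831851  3.1281867 ]
[ 0.29834758 -0.19051525  0.31562171] [2.34521826 0.00537113 1.55509516]
13182 ((536.69775390625, -201.15554809570312), (181.74237060546875, 201.97225952148438), 2.461897611618042) 0.01261522010701463
[327 180  33  36 990] ((581.332275390625, -170.61587524414062), (51.7578239440918, 36.418060302734375), 7.841595649719238) 0.04155495881767149
[ 279  186   42   34 1027] ((588.193603515625, -218.7237548828125), (51.70582962036133, 38.89033889770508), 9.411218643188477) 0.04156423820384708
[239 195  24  26 100] ((593.5623168945312, -270.1758117675781), (43.25286865234375, 15.301878929138184), 30.07538604736328) 0.04120027176797175
[263 201  14   9  85] ((592.3827514648438, -254.3475341796875), (13.625876426696777, 15.22232723236084), 14.533531188964844) 0.03899508586805828
```

View pics/w2.png

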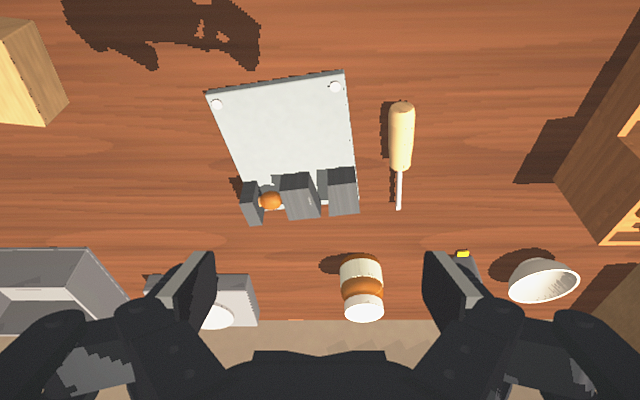

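The wrist view shows the vise plate's near corners at (205,92) and (345,70) and its far +y corner at (358,213). The sliding jaw's top is at (300,185), the fixed jaw's at (342,180), the bead at (270,200), and the screwdriver at (400,150).

Run:
```python
from h import *
c=dict(np.load("/tmp/w2.npz")); P=cloud(c); I=c["img"].astype(int); sat=I.max(2)-I.min(2)
X,Y,Z=P[...,0],P[...,1],P[...,2]
m=(Z>.004)&(Z<.06)&(abs(X-.54)<.13)&(Y<-.12)&(Y>-.34)&((sat<40)|(Z>.03)); k,l,st,ce=cv2.connectedComponentsWithStats(m.astype(np.uint8)); i=1+st[1:,4].argmax(); M=l==i
print(st[i]); h=cv2.convexHull(np.argwhere(M)[:,::-1].astype(np.int32)); print(cv2.approxPolyDP(h,3,True)[:,0].tolist())
# near edge: for columns 215..335 first row
e=[(u,np.nonzero(M[:,u])[0].min()) for u in range(215,336)]; e=np.array(e); q=onz(c,e,.012)
f=np.polyfit(q[:,1],q[:,0],1); print("near edge x=a*y+b",f,"yaw",np.degrees(np.arctan(-f[0])))
e=np.array([(np.nonzero(M[v])[0].max(),v) for v in range(80,165)]); q=onz(c,e+[.5,0],.012); g=np.polyfit(q[:,0],q[:,1],1); print("+y edge",g,"yaw",np.degrees(np.arctan(g[0])))
e=np.array([(np.nonzero(M[v])[0].min(),v) for v in range(100,165)]); q=onz(c,e-[.5,0],.012); g2=np.polyfit(q[:,0],q[:,1],1); print("-y edge",g2,"yaw",np.degrees(np.arctan(g2[0])))
A=np.array([[1,-f[0]],[-g[0],1]]); c1=np.linalg.solve(A,[f[1],g[1]]); A=np.array([[1,-f[0]],[-g2[0],1]]); c2=np.linalg.solve(A,[f[1],g2[1]]); print("corners",c1,c2,np.linalg.norm(c1-c2))
psi=np.arctan2(*(c1-c2)[[0,1]]*[-1,1]); print("psi",np.degrees(psi))
Rz=np.array([[np.cos(psi),-np.sin(psi)],[np.sin(psi),np.cos(psi)]])
o=(c1-Rz@[-.11,.043]+c2-Rz@[-.11,-.093])/2; print("origin",o)
# jaws in vise frame
V=(P[...,:2]-o)@Rz; t=(Z>.037)&(Z<.046)&M
for x in np.arange(.0,.055,.01):
    s=t&(abs(V[...,0]-x)<.003); y=V[...,1][s]; y=np.sort(y); 
    if len(y)>5:
        g=np.diff(y); print(round(x,3),"y range",y[0].round(4),y[-1].round(4),"gaps",[(y[j].round(4),y[j+1].round(4)) for j in np.argsort(g)[-2:]])
xs=V[...,0][t&(abs(V[...,1])<.04)]; print("jaw x",np.percentile(xs,[1,99]))
for a in [-.08,-.034,0]: print(a,o+Rz@[a,0])
```

```text
[  205    69   155   157 17110]
[[359, 212], [249, 225], [238, 203], [206, 91], [341, 69]]
near edge x=a*y+b [-0.1503305   0.41587094] yaw 8.549284044686276
+y edge [ 0.14941241 -0.23815007] yaw 8.497837364316469
-y edge [ 0.14876513 -0.3746734 ] yaw 8.46155720980888
corners [ 0.44174991 -0.17214715] [ 0.46186663 -0.30596375] 0.13532023599916027
psi 8.549284044686287
origin [ 0.55686949 -0.19798063]
0.0 y range -0.0412 0.0412 gaps [(np.float64(-0.0401), np.float64(-0.0366)), (np.float64(-0.014), np.float64(0.0105))]
0.01 y range -0.0918 0.0415 gaps [(np.float64(-0.0101), np.float64(0.0094)), (np.float64(-0.0751), np.float64(-0.0448))]
0.02 y range -0.076 0.0408 gaps [(np.float64(-0.0545), np.float64(-0.0442)), (np.float64(-0.0091), np.float64(0.0088))]
0.03 y range -0.076 0.0411 gaps [(np.float64(-0.0525), np.float64(-0.0442)), (np.float64(-0.0078), np.float64(0.0073))]
0.04 y range -0.0759 0.0415 gaps [(np.float64(-0.0068), np.float64(0.0059)), (np.float64(-0.0751), np.float64(-0.044))]
0.05 y range -0.076 0.0414 gaps [(np.float64(-0.0054), np.float64(0.005)), (np.float64(-0.0754), np.float64(-0.0443))]
jaw x [0.00266639 0.05271245]
-0.08 [ 0.47775842 -0.20987344]
-0.034 [ 0.52324728 -0.20303508]
0 [ 0.55686949 -0.19798063]
```

Run:
```python
from h import *
s=monitor.read_state(); print(R.from_euler("xyz",s["tool_rot"]).as_matrix().round(3))
to(.42,.2875,.2); to(.43,.2875,.14)
```

```text
[[-0.864  0.014  0.504]
 [ 0.01   1.    -0.011]
 [-0.504 -0.004 -0.864]]
 units [ 0.96 19.17  0.53] dist 0.48
 units [ 1.82 19.18  2.8 ] dist 0.487
```

Request:
move_arm([
  [85,0,1.8,-0.5,0],
  [85,0,3.6,-0.5,0],
  [85,0,5.4,-0.5,0],
  [85,0,7.2,-0.5,0],
  [85,0,9,-0.5,0],
  [85,0.2,10.8,-0.3,0],
  [85,0.4,12.6,0,0],
  [85,0.6,14.4,0.2,0],
  [85,0.8,16.2,0.4,0],
  [85,1,18,0.5,0],
  [85,1,19.2,0.5,0],
  [85,1,19.2,0.5,0],
])

```text
time: 10.75
tool_pos: [0.4178, 0.2935, 0.2001]
tool_rot: [-3.139, 0.528, 3.137]
contact_force: [-0.5, -0.1, -0.1]
opening: 0.0846
grasp_force: 0.0
```

Run:
```python
from h import *
s=monitor.read_state(); print(s["time"],s["joints"].round(3),s["tool_pos"],s["tool_rot"]); print(R.from_euler("xyz",s["tool_rot"]).as_matrix().round(3))
to(.435,.2875,.12); to(.45,.2875,.03); to(.45,.2875,.015); to(.494,.2875,.0145)
```

```text
10.75 [ 0.663 -0.22   2.193 -0.455  0.795 -0.642] [0.41776549 0.2934937  0.20012207] [-3.13876077  0.52760715  3.13675165]
[[-0.864  0.006  0.503]
 [ 0.004  1.    -0.005]
 [-0.503 -0.002 -0.864]]
 units [ 1.02 -0.23  3.12] dist 0.082
 units [ 2.31 -0.22  6.53] dist 0.173
 units [ 2.61 -0.21  7.05] dist 0.188
 units [ 1.1  -0.2   7.95] dist 0.201
```

Request:
move_arm([
  [60,0.5,-0.2,1.5,0],
  [60,1,-0.2,3.1,0],
  [60,1.7,-0.2,4.8,0],
  [60,2.3,-0.2,6.5,0],
  [60,2.3,-0.2,6.5,0],
  [60,2.3,-0.2,6.5,0],
  [60,2.3,-0.2,6.5,0],
])

```text
time: 11.45
tool_pos: [0.4527, 0.2835, 0.0339]
tool_rot: [-3.141, 0.533, 3.127]
contact_force: [1.4, 0.4, 0.0]
opening: 0.0602
grasp_force: 0.0
```

Run:
```python
from h import *
s=monitor.read_state(); print(s["time"],s["joints"].round(3),s["tool_pos"],s["tool_rot"])
to(.45,.2875,.015); to(.48,.2875,.015);to(.494,.2875,.0145)
c=cam("wrist"); save(c,"w3.png")
```

```text
11.45 [ 0.594  0.151  2.233 -0.787  0.422 -0.289] [0.45274285 0.28347585 0.03394895] [-3.14125942  0.53251371  3.12710455]
 units [0.48 0.16 0.6 ] dist 0.02
 units [-0.55  0.18  1.21] dist 0.033
 units [-1.02  0.19  1.51] dist 0.046
```

View pics/w3.png

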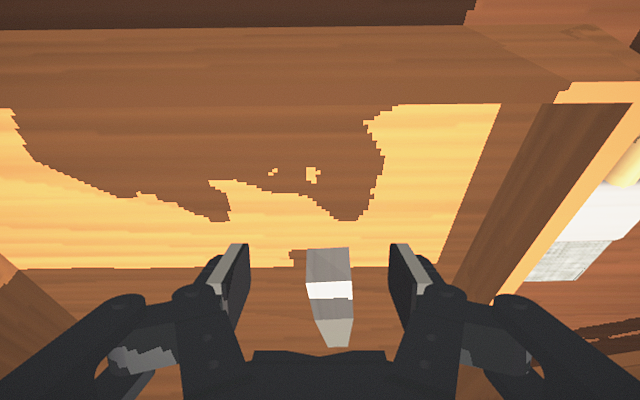

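The wrist view shows the wedge in full at u 306–355, v 248–347, with its head toward the robot. It lies between the two open fingers, whose tips are at about u 238 and u 402, and the way in under the tray is clear.

Request:
move_arm([
  [60,0.2,0.2,0.6,0],
  [60,-0.2,0.2,0.9,0],
  [60,-0.55,0.2,1.15,0],
  [60,-0.55,0.2,1.15,0],
  [60,-0.8,0.2,1.3,0],
  [60,-0.8,0.2,1.3,0],
])

```text
time: 12.1
tool_pos: [0.4859, 0.2864, 0.0133]
tool_rot: [-3.139, 0.529, 3.127]
contact_force: [-0.1, -1.4, -0.3]
opening: 0.0599
grasp_force: 0.0
```

Run:
```python
from h import *
s=monitor.read_state(); print(s["time"],s["joints"].round(3),s["tool_pos"],s["tool_rot"],s["contact_force"])
to(.494,.2885,.0145)
```

```text
12.1 [ 0.557  0.249  2.169 -0.825  0.385 -0.276] [0.48594083 0.28643358 0.01325997] [-3.13850741  0.52897405  3.12701238] [-0.12872265 -1.42509373 -0.28734693]
 units [-0.3   0.09  0.12] dist 0.008
```

Request:
move_arm([
  [60,-0.15,0.1,0.05,0],
  [60,-0.3,0.1,0.08,0],
  [60,-0.3,0.1,0.08,0],
  [45,-0.3,0.1,0.08,0],
  [30,-0.3,0.1,0.08,0],
  [20,-0.3,0.1,0.08,0],
  [15,-0.3,0.1,0.08,0],
  [15,-0.3,0.1,0.08,0],
  [15,-0.3,0.1,0.08,0],
], newtons=60)

```text
time: 13.0
tool_pos: [0.492, 0.2887, 0.0144]
tool_rot: [-3.137, 0.527, 3.128]
contact_force: [-1.9, 0.1, 3.8]
opening: 0.0223
grasp_force: 58.2
```

Run:
```python
from h import *
s=monitor.read_state(); print(s)
to(.46,.2875,.030); to(.43,.2875,.1)
```

```text
{'time': 13.0, 'joints': array([ 0.55421198,  0.25690729,  2.15443377, -0.80832038,  0.38882381,
       -0.29723705]), 'dq': array([-0.00108113,  0.00127098,  0.00024952,  0.00097496, -0.00114554,
       -0.00063264]), 'joint_efforts': array([-6.10729717e-01, -3.01257169e+01, -2.05270940e+01, -7.10119195e-01,
       -6.74919505e-01, -4.73149616e-03]), 'tool_pos': array([0.49203823, 0.28868298, 0.01442828]), 'tool_rot': array([-3.13735074,  0.52749125,  3.12832652]), 'contact_force': array([-1.87009574,  0.09723339,  3.82689554]), 'moment': array([-0.10011484,  0.31939253, -0.05675763]), 'grasp_force': 58.23023650213145, 'opening': 0.022301097621867345}
 units [ 0.79 -0.07 -1.18] dist 0.036
 units [ 0.42 -0.1  -4.21] dist 0.106
```

Request:
move_arm([
  [15,0,0,0,0],
  [15,0,0,0,0],
  [15,-0.1,0,-0.2,0],
  [15,0.3,0,-0.6,0],
  [15,0.8,0,-0.9,0],
  [15,1.3,0,-1.2,0],
  [15,1.8,0,-1.5,0],
  [15,2.3,0,-1.8,0],
  [15,2.6,0,-2,0],
  [15,2.6,0,-2,0],
], newtons=110)

```text
time: 14.0
tool_pos: [0.4087, 0.2893, 0.024]
tool_rot: [-3.136, 0.526, 3.13]
contact_force: [-0.1, 0.2, -2.9]
opening: 0.021
grasp_force: 107.3
```

Run:
```python
from h import *
s=monitor.read_state(); print(s["time"],s["joints"].round(3),s["tool_pos"],s["tool_rot"],s["contact_force"],s["moment"],s["opening"],s["grasp_force"])
c=cam("wrist"); save(c,"w4.png"); np.savez("/tmp/w4",**c)
to(.43,.27,.12); to(.46,.2,.16); to(.46,-.2,.16)
```

```text
14.0 [ 0.672  0.128  2.287 -0.843  0.445 -0.164] [0.40866428 0.28929895 0.02403092] [-3.13593079  0.52571289  3.1300629 ] [-0.1327832   0.20081562 -2.87859102] [-0.03373707  0.52067078 -0.0193997 ] 0.021005124829034095 107.33492688043043
 units [-2.62 -0.8  -2.89] dist 0.1
 units [-4.5  -3.58 -3.64] dist 0.17
 units [ -4.66 -19.58  -3.46] dist 0.511
```

View pics/w4.png

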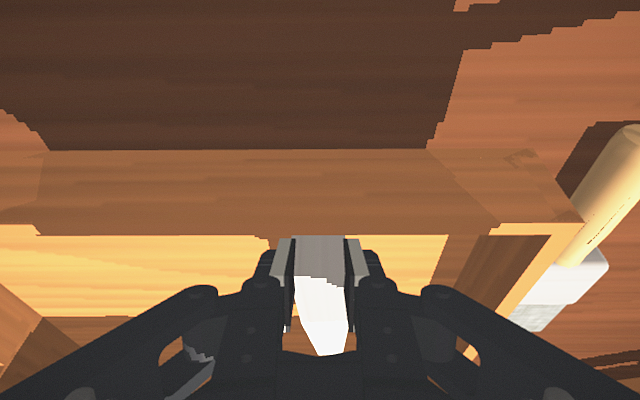

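The wrist view shows the wedge held straight between the pads, with its head at (318,255) and its tip at (333,355). It is now clear in front of the tray.

Request:
move_arm([
  [15,-0.6,0,-1,0],
  [15,-1.2,0,-2,0],
  [15,-1.8,0,-3,0],
  [15,-2.4,0,-4,0],
  [15,-2.8,0,-4.8,0],
  [15,-2.8,-1.5,-4.8,0],
  [15,-3,-3.2,-4.8,0],
  [15,-3.3,-5,-4.8,0],
  [15,-3.8,-6.8,-4.6,0],
  [15,-4.3,-8.6,-4.3,0],
  [15,-4.8,-10.4,-4,0],
  [15,-5,-11.2,-3.8,0],
])

```text
time: 15.25
tool_pos: [0.4677, 0.006, 0.1722]
tool_rot: [-3.136, 0.53, 3.126]
contact_force: [1.7, 0.3, -1.8]
opening: 0.0205
grasp_force: 108.1
```

Run:
```python
from h import *
s=monitor.read_state(); print(s["time"],s["joints"].round(3),s["tool_pos"],s["tool_rot"],s["contact_force"],s["moment"],s["opening"],s["grasp_force"])
c=cam("side"); cv2.imwrite("pics/s5.png",cv2.resize(c["img"][140:300,200:420][...,::-1],(660,480),interpolation=cv2.INTER_CUBIC))
c=cam("wrist"); P=cloud(c); I=c["img"].astype(int); sat=I.max(2)-I.min(2)
for v in range(240,356,6):
    u=np.nonzero((sat[v,290:360]<25)&(I[v,290:360].sum(1)>250))[0]+290
    if len(u): print(v,u.min(),u.max(),P[v,int(np.median(u))].round(4))
to(.5,.01,.06); to(.5,.01,.0095)
```

```text
15.25 [-0.192 -0.413  2.388  0.138  0.647 -1.834] [0.46766935 0.0060275  0.17219933] [-3.13557682  0.52985926  3.12602678] [ 1.66716127  0.32828853 -1.77827063] [0.0048713  0.51771788 0.05748609] 0.020493557582369554 108.11088632326573
240 290 358 [0.461  0.005  0.1701]
246 295 359 [0.4613 0.005  0.173 ]
252 295 359 [0.4617 0.005  0.1759]
258 294 359 [0.4613 0.0045 0.1792]
264 294 359 [0.4614 0.0045 0.1821]
270 294 359 [0.4624 0.0041 0.1843]
276 293 359 [0.4644 0.0037 0.1859]
282 295 358 [0.4687 0.0036 0.1862]
288 295 342 [0.4721 0.0023 0.187 ]
294 294 344 [0.4775 0.0026 0.1868]
300 295 343 [0.4839 0.0025 0.1863]
306 297 344 [0.4903 0.0028 0.186 ]
312 299 345 [0.4953 0.0036 0.1865]
318 300 347 [0.5017 0.004  0.1864]
324 302 353 [0.5083 0.005  0.1865]
330 305 355 [0.5157 0.007  0.1864]
336 308 345 [0.523  0.0054 0.1864]
342 311 344 [0.5317 0.0059 0.1861]
348 315 356 [0.5406 0.007  0.186 ]
354 305 335 [ 1.225e+00 -3.000e-04 -5.940e-02]
 units [1.14 0.24 4.51] dist 0.116
 units [2.16 0.25 6.25] dist 0.165
```

View pics/s5.png

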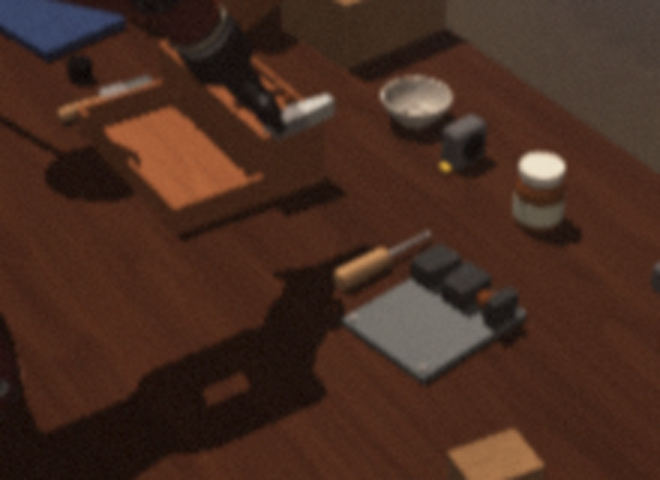

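The side view shows the wedge held level by its head in the gripper, in front of the tray. The box, brush, screwdriver and vise have not moved. I'll set the wedge down on the bare desk near y≈0 and regrip it with the hand turned half round, because the last joint is at its limit over the vise.

Request:
move_arm([
  [15,0.4,0.2,1.5,0],
  [15,0.8,0.2,3,0],
  [15,1.14,0.2,4.5,0],
  [15,1.6,0.2,5.3,0],
  [15,2,0.2,6,0],
  [15,2.1,0.2,6.15,0],
  [15,2.1,0.2,6.15,0],
  [15,2.1,0.2,6.15,0],
])

```text
time: 16.15
tool_pos: [0.4987, 0.0142, 0.0113]
tool_rot: [-3.138, 0.526, 3.129]
contact_force: [-0.3, 0.7, -2.3]
opening: 0.0205
grasp_force: 108.4
```

Run:
```python
from h import *
s=monitor.read_state(); print(s["time"],s["joints"].round(3),s["tool_pos"],s["tool_rot"],s["contact_force"],s["moment"],s["opening"],s["grasp_force"])
```

```text
16.15 [-0.154  0.081  2.382  0.41   0.169 -2.098] [0.49872379 0.01424538 0.01131058] [-3.1377642   0.52645741  3.12949716] [-0.34363424  0.67730023 -2.26462283] [ 0.00252186  0.52660019 -0.01662625] 0.020469765973563588 108.3886529901065
```

Request:
move_arm([
  [15,-0.5,0,0.3,0],
  [15,-1,0,0.6,0],
  [15,-0.97,0,0.66,0],
  [15,-0.96,0,0.7,0],
  [15,-0.95,0,0.72,0],
  [15,-0.95,0,0.72,0],
])

```text
time: 16.75
tool_pos: [0.5285, 0.0134, 0.0087]
tool_rot: [-3.137, 0.529, 3.129]
contact_force: [-0.1, 2.1, 2.9]
opening: 0.0204
grasp_force: 109.0
```

Run:
```python
from h import *
s=monitor.read_state(); print(s["time"],s["joints"].round(3),s["tool_pos"],s["tool_rot"],s["contact_force"],s["moment"],s["opening"],s["grasp_force"])
```

```text
16.75 [-0.143  0.146  2.316  0.383  0.166 -2.061] [0.52847748 0.01337184 0.00867232] [-3.13743001  0.52875465  3.12873911] [-0.11551276  2.06005676  2.89494515] [0.36835231 0.12470304 0.27159727] 0.020438915646740215 108.95786247448996
```

Request:
move_arm([
  [30,0,0,0,0],
  [50,0,0,0,0],
  [65,0,0,0,0],
  [65,0,0,0,0],
  [65,0,0,-1,0],
  [65,0,0,-2.5,0],
  [65,-1,0,-4.5,0],
  [65,-2,0,-6,0],
  [65,-2,0,-6,0],
])

```text
time: 17.65
tool_pos: [0.5026, 0.013, 0.1736]
tool_rot: [-3.134, 0.547, 3.13]
contact_force: [1.2, -0.4, 0.3]
opening: 0.0648
grasp_force: 0.0
```

Request:
move_arm([
  [65,0,0,0,1.6],
  [65,0,0,0,3.2],
  [65,0,0,0,4.8],
  [65,0,0,0,6.4],
  [65,0,0,0,8],
  [65,0,0,0,9.6],
  [65,0,0,0,11.2],
  [65,0,0,0,12.8],
  [65,0,0,0,14.4],
  [65,0,0,0,16],
  [65,0,0,0,17.6],
  [65,0,0,0,18],
])

```text
time: 18.85
tool_pos: [0.4957, 0.0141, 0.162]
tool_rot: [2.615, 0.002, 1.552]
contact_force: [-0.4, 0.1, -0.5]
opening: 0.0647
grasp_force: 0.0
```

Request:
move_arm([
  [65,0,0,0,1.6],
  [65,0,0,0,3.2],
  [65,0,0,0,4.8],
  [65,0,0,0,6.4],
  [65,0,0,0,8],
  [65,0,0,0,9.6],
  [65,0,0,0,11.2],
  [65,0,0,0,12.8],
  [65,0,0,0,14.4],
  [65,0,0,0,16],
  [65,0,0,0,17.6],
  [65,0,0,0,18],
])

```text
time: 20.05
tool_pos: [0.4958, 0.0141, 0.162]
tool_rot: [3.139, -0.527, -0.017]
contact_force: [-0.7, -0.5, 0.4]
opening: 0.0648
grasp_force: 0.0
```

Run:
```python
from h import *
s=monitor.read_state(); print(s["time"],s["joints"].round(3),s["tool_pos"],s["tool_rot"],s["contact_force"]); print(R.from_euler("xyz",s["tool_rot"]).as_matrix().round(3))
for n in ["wrist","scene"]:
    c=cam(n); P=cloud(c); I=c["img"].astype(int); sat=I.max(2)-I.min(2)
    m=(P[...,2]>.018)&(P[...,2]<.03)&(abs(P[...,0]-.55)<.09)&(abs(P[...,1])<.06)
    k,l,st,ce=cv2.connectedComponentsWithStats(m.astype(np.uint8))
    if k>1:
        i=1+st[1:,4].argmax(); p=P[l==i]; print(n,st[i],p[:,:2].min(0),p[:,:2].max(0))
        for x in np.arange(.53,.62,.01):
            q=p[abs(p[:,0]-x)<.004,1]
            if len(q)>1: print(round(x,3),q.min().round(4),q.max().round(4))
```

```text
20.05 [-0.155 -0.305  2.336  0.12   0.591  1.352] [0.49576472 0.01407426 0.16201504] [ 3.1394466  -0.52668596 -0.01725992] [-0.68762314 -0.45233413  0.36146139]
[[ 0.864 -0.018  0.503]
 [-0.015 -1.    -0.011]
 [ 0.503  0.002 -0.864]]
wrist [ 302  148   32   98 2326] [5.20624661e-01 2.31569278e-04] [0.6099223  0.02665311]
0.53 0.0008 0.0243
0.54 0.0015 0.0251
0.55 0.0022 0.0259
0.56 0.0028 0.0267
0.57 0.0042 0.0266
0.58 0.0059 0.0265
0.59 0.0083 0.0265
0.6 0.01 0.0255
0.61 0.0116 0.0255
scene [308 197  19  19 128] [0.52080394 0.00284166] [0.60966954 0.03001664]
0.53 0.0029 0.0275
0.54 0.0028 0.0268
0.55 0.0048 0.03
0.56 0.0038 0.0275
0.57 0.008 0.0289
0.58 0.0104 0.0293
0.59 0.0105 0.0284
0.6 0.0113 0.0269
0.61 0.0161 0.0246
```

Request:
move_arm([
  [65,0,0,0,-0.6],
  [65,0,0,0,-1.2],
  [65,0,0,0,-1.2],
  [65,0,0,0,-1.2],
])

```text
time: 20.55
tool_pos: [0.4959, 0.0141, 0.1624]
tool_rot: [3.077, -0.524, 0.107]
contact_force: [-0.6, -0.1, 0.2]
opening: 0.0648
grasp_force: 0.0
```

Run:
```python
from h import *
s=monitor.read_state(); print(s["time"],s["tool_pos"],s["tool_rot"])
to(.4935,.0135,.08); to(.5335,.013,.0095)
```

```text
20.55 [0.49593841 0.01409693 0.16243731] [ 3.07709688 -0.5235241   0.10687413]
 units [-1.73 -0.17  2.8 ] dist 0.082
 units [-1.77 -0.19  6.04] dist 0.157
```

Request:
move_arm([
  [65,-1,-0.2,1,0],
  [65,-1.75,-0.2,2.5,0],
  [65,-1.75,-0.2,4,0],
  [65,-1.75,-0.2,5,0],
  [65,-1.75,-0.2,5.7,0],
  [65,-1.77,-0.2,6,0],
  [65,-1.77,-0.2,6,0],
  [65,-1.77,-0.2,6,0],
])

```text
time: 21.35
tool_pos: [0.5332, 0.0134, 0.0112]
tool_rot: [3.077, -0.524, 0.108]
contact_force: [0.5, 0.4, -0.2]
opening: 0.0647
grasp_force: 0.0
```

Run:
```python
from h import *
s=monitor.read_state(); print(s["time"],s["joints"].round(3),s["tool_pos"],s["tool_rot"],s["contact_force"])
to(.5335,.013,.0095)
```

```text
21.35 [-0.141  0.148  2.306  0.355  0.174  1.005] [0.53320046 0.0133595  0.01116348] [ 3.07665134 -0.52432235  0.10763256] [ 0.4991254   0.37077377 -0.15319617]
 units [-0.02  0.01  0.06] dist 0.002
```

Close and lift.

Request:
move_arm([
  [45,0,0,0.05,0],
  [25,0,0,0.05,0],
  [15,0,0,0.05,0],
  [15,0,0,0.05,0],
  [15,0,0,0.05,0],
  [15,0,0,0.05,0],
], newtons=110)

```text
time: 21.95
tool_pos: [0.5338, 0.0134, 0.011]
tool_rot: [3.076, -0.525, 0.108]
contact_force: [-9.5, -0.0, 14.1]
opening: 0.0215
grasp_force: 107.3
```

Request:
move_arm([
  [15,0.2,0,-0.6,0],
  [15,0.5,0,-1.2,0],
  [15,1,0,-2,0],
  [15,1.2,0,-3,0],
  [15,1.2,0,-3,0],
  [15,1.2,0,-3,0],
])

```text
time: 22.55
tool_pos: [0.5212, 0.017, 0.0892]
tool_rot: [3.077, -0.523, 0.108]
contact_force: [-0.6, 1.3, -2.7]
opening: 0.0208
grasp_force: 109.5
```

```bash
cat >> h.py <<'E'
def wedge(c,zt):
    """top face of the wedge near height zt and near the TCP"""
    s=monitor.read_state(); t=s["tool_pos"]; P=cloud(c); I=c["img"].astype(int); sat=I.max(2)-I.min(2)
    m=(abs(P[...,2]-zt)<.006)&(P[...,0]>t[0]-.02)&(P[...,0]<t[0]+.1)&(abs(P[...,1]-t[1])<.035)&(I.sum(2)>230)&(sat<30)
    k,l,st,ce=cv2.connectedComponentsWithStats(m.astype(np.uint8)); i=1+st[1:,4].argmax(); p=P[l==i]
    print("n",st[i],"min",p.min(0).round(4),"max",p.max(0).round(4))
    for x in np.arange(p[:,0].min(),p[:,0].max(),.01):
        q=p[abs(p[:,0]-x)<.003]
        if len(q)>1: print(x.round(4),q[:,1].min().round(4),q[:,1].max().round(4),q[:,1].mean().round(4),"z",np.median(q[:,2]).round(4))
E
python3 - <<'E'
from h import *
s=monitor.read_state(); print(s["time"],s["joints"].round(3),s["tool_pos"],s["tool_rot"],s["contact_force"],s["opening"],s["grasp_force"])
for n in ["wrist","scene"]: wedge(cam(n),s["tool_pos"][2]+.0125)
to(.48,-.05,.13)
E
```

```text
22.55 [-0.136 -0.08   2.323  0.156  0.379  1.215] [0.52119452 0.01704112 0.08921265] [ 3.07676719 -0.52349491  0.10782291] [-0.59368874  1.26303174 -2.73504479] 0.020769771521876236 109.52811660245061
n [ 276   97   85  193 9324] min [0.5079 0.0006 0.0962] max [0.5969 0.0344 0.1077]
0.5079 0.0056 0.0265 0.0176 z 0.1009
0.5179 0.006 0.0272 0.0165 z 0.1009
0.5279 0.0007 0.0342 0.0172 z 0.1009
0.5379 0.0061 0.0299 0.018 z 0.1008
0.5479 0.0068 0.0308 0.019 z 0.1007
0.5579 0.0077 0.0309 0.0196 z 0.1007
0.5679 0.0097 0.0305 0.0203 z 0.1007
0.5779 0.0116 0.0301 0.0211 z 0.1006
0.5879 0.0136 0.0298 0.0219 z 0.1005
n [311 179  20  20 126] min [0.5082 0.0036 0.0957] max [0.5951 0.0359 0.1077]
0.5082 0.0071 0.0189 0.0126 z 0.099
0.5182 0.0041 0.0359 0.0198 z 0.0998
0.5282 0.0036 0.0342 0.0166 z 0.0985
0.5382 0.0066 0.0301 0.0175 z 0.097
0.5482 0.011 0.0329 0.0226 z 0.0982
0.5582 0.0107 0.033 0.0205 z 0.0972
0.5682 0.0146 0.0273 0.0209 z 0.0985
0.5782 0.0138 0.0318 0.0223 z 0.0972
0.5882 0.0181 0.0328 0.0252 z 0.0975
 units [-0.79  2.65 -2.25] dist 0.089
```

Run:
```python
from h import *
to(.51,-.1,.10);to(.49,-.208,.09)
```

```text
units [-0.54  4.66 -0.59] dist 0.118
 units [-1.83  8.88 -0.6 ] dist 0.227
```

Request:
move_arm([
  [15,-0.1,1,-0.3,0],
  [15,-0.3,2.5,-0.5,0],
  [15,-0.5,4,-0.6,-0.2],
  [15,-0.8,5.5,-0.6,-0.5],
  [15,-1.3,7,-0.6,-0.7],
  [15,-1.8,8.5,-0.6,-0.9],
  [15,-1.83,8.9,-0.6,-0.9],
  [15,-1.83,8.9,-0.6,-0.9],
  [15,-1.83,8.9,-0.6,-0.9],
])

```text
time: 23.55
tool_pos: [0.4908, -0.2074, 0.0906]
tool_rot: [3.035, -0.515, 0.197]
contact_force: [0.4, -0.1, -2.0]
opening: 0.0209
grasp_force: 109.6
```

Run:
```python
from h import *
s=monitor.read_state(); print(s["time"],s["joints"].round(3),s["tool_pos"],s["tool_rot"],s["contact_force"],s["opening"],s["grasp_force"])
c=cam("wrist"); wedge(c,s["tool_pos"][2]+.0117); np.savez("/tmp/w6",**c); save(c,"w6.png")
P=cloud(c); Z=P[...,2]; o=np.array([.558,-.198]); a=.148; Rz=np.array([[np.cos(a),-np.sin(a)],[np.sin(a),np.cos(a)]]); V=(P[...,:2]-o)@Rz
t=(Z>.038)&(Z<.045)&(abs(V[...,1])<.05)&(abs(V[...,0]-.025)<.035)
for x in np.arange(0,.055,.01):
    y=np.sort(V[...,1][t&(abs(V[...,0]-x)<.003)])
    if len(y)>5: g=np.diff(y); j=g.argmax(); print(x.round(3),y[j].round(4),y[j+1].round(4))
print("jaw x",np.percentile(V[...,0][t],[0.5,99.5]))
to(*(o+Rz@[-.067,0]),.06); to(*(o+Rz@[-.067,0]),.024)
```

```text
23.55 [-0.722 -0.021  2.263  0.635  0.579  0.197] [ 0.49082428 -0.20744348  0.09057979] [ 3.03504583 -0.51512855  0.19657983] [ 0.37747671 -0.05002547 -2.02154032] 0.020870389423660714 109.63975869119167
n [ 277   97   84  195 9371] min [ 0.4769 -0.223   0.0968] max [ 0.5663 -0.1893  0.1082]
0.4769 -0.22 -0.1986 -0.2051 z 0.1021
0.4869 -0.2185 -0.1971 -0.2079 z 0.1023
0.4969 -0.2228 -0.1895 -0.2057 z 0.1022
0.5069 -0.2171 -0.1925 -0.2049 z 0.102
0.5169 -0.2159 -0.1913 -0.2038 z 0.1019
0.5269 -0.2143 -0.1906 -0.2022 z 0.1018
0.5369 -0.2115 -0.1904 -0.2008 z 0.1017
0.5469 -0.209 -0.1901 -0.1992 z 0.1015
0.5569 -0.2064 -0.1898 -0.1977 z 0.1014
0.0 -0.0204 0.0111
0.01 -0.0183 0.0099
0.02 -0.0172 0.0088
0.03 -0.0162 0.0076
0.04 -0.0055 0.0064
0.05 -0.0044 0.0057
jaw x [0.00235029 0.05269852]
 units [-0.59 -0.07  1.08] dist 0.031
 units [-1.3  -0.2   2.33] dist 0.067
```

View pics/w6.png

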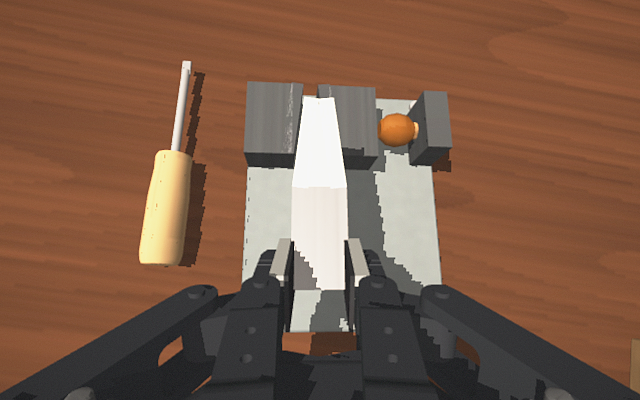

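The wrist view shows the wedge at u 290–347, v 97–290, straight above the slot between the jaw tops (the gap runs u 303–318). It is in line with the slot, the bead at (397,130) is untouched, and the screwdriver is clear on the left.

Run:
```python
from h import *
to(.4942,-.2071,.05);to(.4942,-.2071,.0235); to(.4942,-.2071,.0215)
```

```text
units [-0.69 -0.12  1.48] dist 0.041
 units [-1.22 -0.22  2.39] dist 0.067
 units [-1.26 -0.23  2.46] dist 0.069
```

Request:
move_arm([
  [15,-0.3,-0.05,0.7,0],
  [15,-0.69,-0.1,1.48,0],
  [15,-0.9,-0.15,1.9,0],
  [15,-1.1,-0.2,2.2,0],
  [15,-1.22,-0.22,2.39,0],
  [15,-1.22,-0.22,2.39,0],
  [15,-1.22,-0.22,2.39,0],
  [15,-1.22,-0.22,2.39,0],
])

```text
time: 24.4
tool_pos: [0.4952, -0.2088, 0.0253]
tool_rot: [3.031, -0.517, 0.199]
contact_force: [0.2, -0.6, -3.3]
opening: 0.021
grasp_force: 109.6
```

Run:
```python
from h import *
s=monitor.read_state(); print(s["time"],s["joints"].round(3),s["tool_pos"],s["tool_rot"],s["contact_force"],s["opening"],s["grasp_force"])
c=cam("wrist"); wedge(c,s["tool_pos"][2]+.0117)
to(.4942,-.2071,.0225)
p=s["tool_pos"]; a=.149
for d in (.02,.03,.04,.046): to(p[0]+d*np.cos(a),p[1]+d*np.sin(a),p[2]-.0005,"fwd %g"%d)
```

```text
24.4 [-0.718  0.145  2.265  0.84   0.449 -0.034] [ 0.49518217 -0.20884831  0.02525751] [ 3.03114903 -0.5173763   0.19919825] [ 0.16996933 -0.63133876 -3.30047475] 0.021021503971633423 109.6272561326623
n [ 277   97   84  196 9411] min [ 0.4813 -0.2242  0.031 ] max [ 0.5727 -0.1907  0.043 ]
0.4813 -0.2214 -0.2 -0.2069 z 0.0368
0.4913 -0.2199 -0.1985 -0.2094 z 0.0369
0.5013 -0.2242 -0.1908 -0.2071 z 0.0369
0.5113 -0.2185 -0.1939 -0.2063 z 0.0367
0.5213 -0.2173 -0.1927 -0.205 z 0.0366
0.5313 -0.2157 -0.192 -0.2035 z 0.0365
0.5413 -0.2129 -0.1917 -0.2021 z 0.0365
0.5513 -0.2104 -0.1914 -0.2006 z 0.0365
0.5613 -0.2085 -0.1912 -0.1992 z 0.0363
0.5713 -0.2056 -0.191 -0.2007 z 0.0361
 units [-0.07 -0.09  0.08] dist 0.003
fwd 0.02 units [ 0.69 -0.01  0.42] dist 0.02
fwd 0.03 units [ 1.03 -0.01  0.61] dist 0.03
fwd 0.04 units [ 1.38 -0.01  0.81] dist 0.04
fwd 0.046 units [ 1.59 -0.01  0.93] dist 0.046
```

Request:
move_arm([
  [15,-0.05,-0.09,0.05,0],
  [15,-0.07,-0.09,0.08,0],
  [15,-0.07,-0.09,0.08,0],
  [15,0.1,-0.09,0.18,0],
  [15,0.3,-0.09,0.29,0],
  [15,0.5,-0.1,0.4,0],
  [15,0.65,-0.1,0.49,0],
  [15,0.65,-0.1,0.49,0],
])

```text
time: 25.25
tool_pos: [0.5156, -0.2049, 0.0235]
tool_rot: [3.03, -0.519, 0.199]
contact_force: [-4.0, 0.3, 5.1]
opening: 0.0211
grasp_force: 110.8
```

Run:
```python
from h import *
s=monitor.read_state(); print(s["time"],s["joints"].round(3),s["tool_pos"],s["tool_rot"],s["contact_force"],s["moment"],s["opening"],s["grasp_force"])
c=cam("wrist"); wedge(c,s["tool_pos"][2]+.0117)
```

```text
25.25 [-0.678  0.178  2.231  0.833  0.428  0.008] [ 0.51555787 -0.20488856  0.02350099] [ 3.02972356 -0.51903774  0.19867613] [-3.96834632  0.31734474  5.05266604] [0.18586631 0.27114123 0.117219  ] 0.021073958362079113 110.76264571398497
n [ 258   96  103  194 9494] min [ 0.5016 -0.2203  0.0295] max [ 0.5943 -0.1804  0.0411]
0.5016 -0.2172 -0.196 -0.2026 z 0.0349
0.5116 -0.2159 -0.1804 -0.2049 z 0.0352
0.5216 -0.2203 -0.1868 -0.203 z 0.0352
0.5316 -0.2147 -0.1899 -0.2023 z 0.0352
0.5416 -0.2132 -0.1887 -0.2009 z 0.0351
0.5516 -0.2117 -0.188 -0.1995 z 0.0351
0.5616 -0.2101 -0.1877 -0.198 z 0.0351
0.5716 -0.207 -0.1874 -0.1966 z 0.0352
0.5816 -0.2044 -0.1869 -0.1951 z 0.0351
0.5916 -0.2016 -0.1871 -0.1963 z 0.035
```

Request:
move_arm([
  [35,0,0,0,0],
  [45,0,0,0,0],
  [45,0,0,0,0],
  [45,0,0,-0.8,0],
  [45,0,0,-1.8,0],
  [30,-0.5,0,-2.6,0],
  [10,-1,0,-2.8,0],
  [0,-1.5,0,-2.8,0],
  [0,-1.5,0,-2.8,0],
  [0,-1.5,0,-2.8,0],
])

```text
time: 26.3
tool_pos: [0.4473, -0.2098, 0.064]
tool_rot: [3.032, -0.517, 0.197]
contact_force: [0.5, 0.0, -0.6]
opening: 0.0002
grasp_force: 0.0
```

Run:
```python
from h import *
s=monitor.read_state(); print(s["time"],s["joints"].round(3),s["tool_pos"],s["tool_rot"],s["contact_force"],s["opening"])
P=cloud(cam("scene"))
to(.47,-.2105,.05); to(.478,-.2095,.0205)
```

```text
26.3 [-0.808 -0.039  2.351  0.73   0.563  0.02 ] [ 0.44731678 -0.20978781  0.06395726] [ 3.03208292 -0.51702541  0.19677143] [ 0.46413751  0.01610375 -0.60906339] 0.00018350278016460714
 units [0.48 0.09 0.94] dist 0.026
 units [ 0.17 -0.01  2.12] dist 0.053
```

Request:
move_arm([
  [0,0.1,0,0.8,0],
  [0,0.17,0,1.5,0],
  [0,0.17,0,1.9,0],
  [0,0.17,0,2.1,0],
  [0,0.17,0,2.1,0],
  [0,0.17,0,2.1,0],
])

```text
time: 26.95
tool_pos: [0.4776, -0.2095, 0.0209]
tool_rot: [3.032, -0.517, 0.198]
contact_force: [0.1, -0.1, 0.4]
opening: -0.0001
grasp_force: 0.0
```

Run:
```python
from h import *
s=monitor.read_state(); print(s["time"],s["joints"].round(3),s["tool_pos"],s["tool_rot"],s["contact_force"],s["opening"])
p=s["tool_pos"]; a=.149
for d in (.02,.03,.04,.05): to(p[0]+d*np.cos(a),-.1973+(p[0]+d*np.cos(a)-.56)*.149,.0215,"fwd %g"%d)
```

```text
26.95 [-0.749  0.129  2.297  0.869  0.454 -0.092] [ 0.47764998 -0.20953912  0.02093343] [ 3.03152371 -0.51716931  0.19832633] [ 0.12446185 -0.13000865  0.38423872] -0.00013215358388001745
fwd 0.02 units [0.71 0.   0.38] dist 0.02
fwd 0.03 units [ 1.05 -0.    0.58] dist 0.03
fwd 0.04 units [ 1.4  -0.    0.77] dist 0.04
fwd 0.05 units [ 1.75 -0.    0.97] dist 0.05
```

Request:
move_arm([
  [0,0.2,0,0.11,0],
  [0,0.4,0,0.22,0],
  [0,0.6,0,0.33,0],
  [0,0.75,0,0.41,0],
  [0,0.9,0,0.49,0],
  [0,1.05,0,0.58,0],
  [0,1.15,0,0.63,0],
  [0,1.15,0,0.63,0],
])

```text
time: 27.75
tool_pos: [0.5097, -0.2052, 0.0214]
tool_rot: [3.03, -0.516, 0.199]
contact_force: [-4.7, -2.3, 2.5]
opening: 0.0004
grasp_force: 2.5
```

```bash
cat >> h.py <<'E'
def jaw(c):
    P=cloud(c); Z=P[...,2]; o=np.array([.56,-.1973]); a=.148; Rz=np.array([[np.cos(a),-np.sin(a)],[np.sin(a),np.cos(a)]]); V=(P[...,:2]-o)@Rz
    t=(Z>.038)&(Z<.045)&(abs(V[...,0]-.025)<.02)
    for x in (.02,.03,.04,.045):
        y=V[...,1][t&(abs(V[...,0]-x)<.003)]; y=y[(y<.0)&(y>-.06)]
        if len(y): print("jaw at",x,np.percentile(y,[3,97]).round(4))
E
python3 - <<'E'
from h import *
s=monitor.read_state(); print(s["time"],s["tool_pos"],s["tool_rot"],s["contact_force"],s["moment"])
c=cam("wrist"); wedge(c,.035); jaw(c)
E
```

```text
27.75 [ 0.50971205 -0.2052184   0.02135638] [ 3.03010386 -0.51641883  0.19852742] [-4.67087261 -2.258204    2.48336501] [-0.20726114  0.70335761 -0.1268955 ]
n [ 284   48   67  215 9219] min [ 0.5053 -0.2167  0.029 ] max [ 0.6083 -0.1848  0.041 ]
0.5053 -0.1915 -0.1911 -0.1913 z 0.0377
0.5153 -0.2103 -0.1932 -0.2021 z 0.035
0.5253 -0.2165 -0.192 -0.2041 z 0.0347
0.5353 -0.2149 -0.1899 -0.2024 z 0.0347
0.5453 -0.213 -0.1884 -0.2007 z 0.0347
0.5553 -0.212 -0.1876 -0.1995 z 0.0347
0.5653 -0.2119 -0.1852 -0.1983 z 0.0347
0.5753 -0.208 -0.1858 -0.1966 z 0.0348
0.5853 -0.2054 -0.1855 -0.1952 z 0.0347
0.5953 -0.2027 -0.1852 -0.1937 z 0.0348
0.6053 -0.2001 -0.1851 -0.1932 z 0.0347
jaw at 0.02 [-0.0586 -0.0116]
jaw at 0.03 [-0.058  -0.0105]
jaw at 0.04 [-0.0456 -0.0092]
jaw at 0.045 [-0.0458 -0.0088]
```

Request:
move_arm([
  [0,0.1,0,0.055,0],
  [0,0.2,0,0.11,0],
  [0,0.28,0,0.15,0],
  [0,0.36,0,0.2,0],
  [0,0.36,0,0.2,0],
])

```text
time: 28.3
tool_pos: [0.5188, -0.2048, 0.0212]
tool_rot: [3.028, -0.515, 0.199]
contact_force: [-14.5, -4.1, 9.9]
opening: -0.0003
grasp_force: 7.6
```

Run:
```python
from h import *
s=monitor.read_state(); print(s["time"],s["tool_pos"],s["tool_rot"],s["contact_force"],s["moment"])
c=cam("wrist"); jaw(c)
```

```text
28.3 [ 0.51877485 -0.20476948  0.02122754] [ 3.02775417 -0.51501144  0.19861587] [-14.51043427  -4.13879582   9.93830828] [-0.62334858  1.46439901 -0.4199941 ]
jaw at 0.02 [-0.0584 -0.0137]
jaw at 0.03 [-0.0583 -0.0125]
jaw at 0.04 [-0.0478 -0.0114]
jaw at 0.045 [-0.0475 -0.011 ]
```

Request:
move_arm([
  [0,0.1,0,0.055,0],
  [0,0.2,0,0.11,0],
  [0,0.2,0,0.11,0],
  [0,0.2,0,0.11,0],
])

```text
time: 28.75
tool_pos: [0.5205, -0.2047, 0.0209]
tool_rot: [3.026, -0.511, 0.199]
contact_force: [-50.3, -7.1, 37.9]
opening: -0.0003
grasp_force: 25.2
```

Run:
```python
from h import *
s=monitor.read_state(); print(s["time"],s["tool_pos"],s["tool_rot"],s["contact_force"],s["moment"])
c=cam("wrist"); jaw(c)
```

```text
28.75 [ 0.5205487  -0.20465691  0.02086565] [ 3.02599147 -0.51132394  0.19940623] [-50.32052449  -7.0686507   37.91037049] [-1.02447084  3.82124191 -0.67251941]
jaw at 0.02 [-0.0585 -0.014 ]
jaw at 0.03 [-0.0583 -0.0127]
jaw at 0.04 [-0.048  -0.0116]
jaw at 0.045 [-0.0479 -0.0111]
```

The push force jumped from 15 to 50 N with only 2 mm of travel, so the wedge is home. I'll back off and check that it holds.

Request:
move_arm([
  [0,-0.2,0,-0.1,0],
  [0,-0.5,0,-0.3,0],
  [0,-1,0,-0.6,0],
  [0,-1.2,0,-1.5,0],
  [0,-1.2,0,-3,0],
  [0,-1.2,0,-4,0],
  [0,-1.2,0,-4,0],
  [0,-1.2,0,-4,0],
])

```text
time: 29.6
tool_pos: [0.4503, -0.2068, 0.0937]
tool_rot: [3.03, -0.518, 0.199]
contact_force: [-0.3, -1.2, -0.1]
opening: -0.0001
grasp_force: 0.0
```

Run:
```python
from h import *
s=monitor.read_state(); print(s["time"],s["tool_pos"],s["contact_force"])
c=cam("wrist"); jaw(c); save(c,"w7.png")
P=cloud(c); m=(P[...,2]>.03)&(P[...,2]<.037)&(abs(P[...,0]-.57)<.06)&(abs(P[...,1]+.2)<.03)&(c["img"].sum(2)>300); k,l,st,ce=cv2.connectedComponentsWithStats(m.astype(np.uint8)); p=P[l==1+st[1:,4].argmax()]; a=.148
v=(p[:,:2]-[.56,-.1973])@np.array([[np.cos(a),-np.sin(a)],[np.sin(a),np.cos(a)]]); print("wedge vise x",np.percentile(v[:,0],[.3,99.7]))
```

```text
29.6 [ 0.4502951  -0.20683568  0.09374437] [-0.31038243 -1.24336521 -0.11206428]
jaw at 0.02 [-0.0588 -0.0141]
jaw at 0.03 [-0.0587 -0.0128]
jaw at 0.04 [-0.048  -0.0116]
jaw at 0.045 [-0.0478 -0.0109]
wedge vise x [-0.03220561  0.0552056 ]
```

View pics/w7.png

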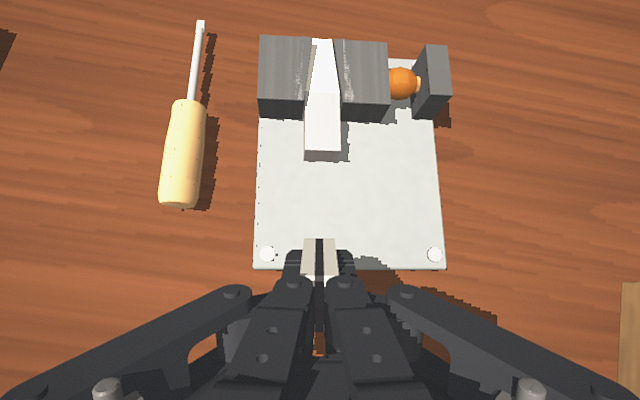

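The wrist view shows the wedge seated in the slot at u 305–342, v 38–150, its head end about 33 mm before the mouth. The sliding jaw at (365,78) touches the bead at (400,83), and the hand is clear. The jaw did not move back after I withdrew, so I'm handing in.

```bash
python3 -c "
from h import *
print(order.finish_job())"
```

```text
the job is handed in; nothing more can be done
None
```

The wedge is home in the vise slot with the sliding jaw tight on the amber bead, and I handed the job in at about 30 s of the 72 s allowed; the hand-in gave no verdict. I got the forward lean by repeatedly commanding poses just past the arm's reach, and I set the wedge down once on the bare desk to regrip it, because the last joint was near its limit over the vise.

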